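# Copy the left lane's fence angle to the right lane with a bevel gauge

### The arm

A 6-joint arm with a two-finger parallel gripper is mounted at the origin on the work surface. World frame = base frame: x ahead of the robot, y to its left, z up, the work surface at z = 0. Lengths are in m, angles in degrees, forces in N, time in s.
With the tool pointing down it reaches from about 0.4 to 0.825 m from the base axis. Payload 7 kg.
Tool frame: the origin (TCP) lies on the centre line of the jaws, within the pads' length; the fingertips stand 14 mm ahead of it and the grasp point (between the pads) lies 5 mm behind it; z points along the fingers, y is the line along which they close (so a half turn about z gives the same grasp; the last joint's range is limited). The gripper opens to 88 mm and grips with 3 to 60 N. Pads are 19 mm wide; open, the fingers measure 130 mm over their backs; the gripper's body (78 mm by 193 mm) begins 47 mm behind the grasp point.
Start: joints at [88.47, 20.546, 0.682, 0, -70.136, -16.507], TCP at [0.209, 0.642, 0.241] pointing down, gripper open.
Joint ranges: [-176.03, 176.03], [-82.01, 121.73], [-58.28, 71.71], [-173.87, 95.51], [-174.79, -0.11], [-173.66, 173.66]. Speed limits (degrees/s): [136.94, 136.94, 172.46, 180, 180, 180].

### API

Orientations are given as [roll, pitch, yaw] about the fixed x, y, z axes, in that order (R = Rz(yaw) Ry(pitch) Rx(roll)).
In Python, from plant import r gives the robot as it stands.
- The arm moves only by the tool send_rows, never from a script. Its argument "steps" is a list of rows, each an object with "dp": the shift along the tool's x, y, z in mm, a list of three; "roll": the turn about the tool's z in rad; "jaw": the opening in per cent of the stroke, from 0 (shut) to 100 (fully open). In form: [{"dp": [tx, ty, tz], "roll": roll, "jaw": jaw}, ...]. A call has 1 to 5 rows; each row is the pose to reach, as a shift and turn from the pose commanded when the call began, along the tool's axes at that moment; what a row does not reach only later rows make up. A row lasts 1/8 s, in which the tool goes at most 62.5 mm and 10.7 degrees, less where a joint would pass 70% of its speed; a pose out of reach is approached as far as the arm can. A call with a gripper value outside its range is refused whole. The fingers move at their own pace and stop on an object; "newtons" is the grip in N (left out, the last holds). Time passes only in rows, so rows that repeat a pose let the fingers close. It gives the time, the measured TCP pose, the force, the opening and the grip force at its end, in the units of the state.
- r.get_state(): the state, without advancing time (a new reading comes with each control period).
- r.capture(name): name is "side" or "top"; returns a dict with "image" (480x640x3 uint8, blue, green, red), "K" (3x3 intrinsics, pixels), "rvec" (rotation vector, rad) and "tvec" (3), from world to camera coordinates, as OpenCV has them. Camera axes: x right, y down, z forward; pixel columns grow to the right and rows downward; lengths in m; the calibration is good to about 2 mm. A picture is of the moment at which its call begins. There is no depth.
- r.close_job(): hands the job in; it is judged then, once.
The state is a dict: "time_s": time; "joints": joint angles; "qd": joint speeds; "joint_torque": joint torques, N m; "tcp_pos": TCP position; "eef_rot": TCP orientation; "contact_force": force on the tool from outside, world axes, zero at the start; "moment": the same for the moment, N m; "gripper_width": finger opening in m; "gripper_force": force on a finger pad.
Only numpy, scipy, OpenCV 4.12 (cv2) and the standard library are available. Lean on these libraries where they do the work, as an engineer would, in place of code of your own. Each camera call takes 0.05 s, during which the arm holds its last target. There are 200 camera calls.

### The job

Get the tube-rack feeder's right lane ready: put the tubing clamps lying in front of it away, without working their jaws, those ratcheted shut in the blue tray and those standing open in the yellow tray. Set the bevel gauge fully home in the left lane's corner (stock flush with the rail and up to the stop pin, blade flush with the fence), press its red lock down while it sits there, then push the locked gauge fully home in the right lane's corner so that the right fence takes up the left fence's angle. Lay the gauge back flat on its green mat with the right fence left at that angle; do not shift the left fence or the little sample pot between the lanes.

Things in the scene. Friction and masses are not known exactly. Their poses are not given: they have to be found in the camera images.
- left_corner (a point): left lane of the tube-rack feeder: the point on the bench where the inner face of the rail meets the hinge axis of its fence. y runs along the rail (190 mm along +y), +x points into the rail (60 mm wide) and the white housing behind it (45 mm high, 60 to 115 mm beyond the face), the working side is -x. Rail and fence are 16 mm high. A fixed steel stop pin (12 mm across, 16 mm high, centre at x = -6, y = 14 mm) ends 20 mm from the corner along the rail
- right_corner (a point): the same point of the right lane, built exactly alike and facing the same way
- left_fence (a joint): angle (rad) between rail face and inner face of the left orange fence; it is tightened and must not be moved
- right_fence (a joint): the same angle of the right orange fence; it swings with slight friction (0.03 N m) and stays where it is left; larger = swung further from the rail
- left_fence_end (a point): outer end of the left fence's inner face, 120 mm from the hinge, 8 mm up; y points from hinge to end. The fence is 12 mm thick, on the side away from the rail
- right_fence_end (a point): the same point of the right fence
- gauge_grip (a point): centre of the black grip rib on top of the bevel gauge's blue stock; rib 16 mm wide (gauge x), 50 mm long (gauge y), from 17 to 51 mm above the underside, this point 34 mm above it. Gauge 0.3 kg. The stock is a blue bar lying along gauge y, 24 mm wide (x -24 to 0), 18 mm high, y = 20 to 130 mm from the pivot; the grip centre is at x = -12, y = 80 mm
- gauge_pivot (a point): the gauge's origin: on the pivot axis at the level of its underside; same axes as the gauge grip. The outer faces of stock (x = 0) and of blade both pass through the pivot axis, and nothing hangs below 20 mm within 20 mm of it, so that when stock and blade lie against rail and fence and the stock's end meets the stop pin, the pivot is over the corner
- blade (a joint): gauge angle (rad) from the stock's outer face to the steel blade's outer face, counter-clockwise from above, 0 = blade over stock, at most 2.3. Unlocked it turns easily (0.03 N m) and stays where it is left; found wider open than the left corner
- blade_end (a point): end of the blade's outer face, 130 mm from the pivot, 8 mm above the underside; y points from pivot to end. Blade bar 2 to 14 mm above the underside, 18 mm wide; a silver disc of 28 mm radius turns with it above the pivot, 20 to 24 mm up
- lock (a joint): travel (m) of the red lock cap: 0 = up, unlocked; pressed home it stops at 0.008, holds the blade firmly (against 0.3 N m) and stays down; it slides stiffly (4 N, damped: press slowly, 6 to 15 N) and is not meant to be pulled up again
- lock_top (a point): top of the red lock cap (18 mm across), 53 mm above the gauge's underside when up, at gauge x = -12, y = 30 mm
- mat: green mat, 180 x 220 x 2 mm (x, y), origin at the centre of its underside: the gauge's place
- tray_blue: blue open tray, outside 165 x 170 x 30 mm (x, y, z), walls and floor 4 mm, origin at the centre of its underside: for clamps that are ratcheted shut
- tray_yellow: yellow open tray of the same size: for clamps that stand open
- clamp_1_c (a point): centre of the round grey pivot boss (22 mm across, 24 mm tall, this point half-way up at 12 mm) of a steel scissor-shaped ratchet tubing clamp, 132 mm long, 8 mm thick, about 80 g, lying flat on the bench; x runs from the boss along the fixed half to its jaw tips (57 mm), the finger rings lie behind to x = -75 mm, y = +13 mm (fixed half) and, on the hinged half, y = -13 mm, further when open. Grip the boss from above. Jaws may be shut or open
- clamp_1_jaw (a joint): jaw angle (rad): up to 0.03 = ratcheted shut (jaws touch), 0.2 to 0.32 = jaws standing open, as found; moves stiffly
- clamp_2_c (a point): the same point of another such clamp (same sizes and axes; shut or open)
- clamp_2_jaw (a joint): its jaw angle (rad), as above
- clamp_3_c (a point): the same point of another such clamp (same sizes and axes; shut or open)
- clamp_3_jaw (a joint): its jaw angle (rad), as above
- clamp_4_c (a point): the same point of another such clamp (same sizes and axes; shut or open)
- clamp_4_jaw (a joint): its jaw angle (rad), as above
- pot: bystander: small sample pot with a blue cap, 40 mm across, 32 mm tall, standing between the lanes; origin at the centre of its foot
There are look-alikes about, which are no part of the job. Leave any purple look-alike of the part that bears clamp_2_c alone.

How it is judged (in metres and radians):
On the way, in this order (a step that is already met when the one before it is completed fails the run):
1. the unlocked gauge sits fully home in the left corner: stock along the rail, blade along the fence (x of gauge_pivot in the frame of left_corner between -0.006 and 0.006 m and y of gauge_pivot in the frame of left_corner between -0.006 and 0.008 m and z of gauge_pivot in the frame of left_corner below 0.008 m and angle between the y axis of gauge_pivot and the y axis of left_corner, either way round below 0.06 rad and angle between the y axis of blade_end and the y axis of left_fence_end, either way round below 0.05 rad and value of joint lock below 0.004 m), for 0.2 s.
2. the lock is pressed down while the gauge sits there (x of gauge_pivot in the frame of left_corner between -0.006 and 0.006 m and y of gauge_pivot in the frame of left_corner between -0.006 and 0.008 m and z of gauge_pivot in the frame of left_corner below 0.008 m and angle between the y axis of gauge_pivot and the y axis of left_corner, either way round below 0.06 rad and angle between the y axis of blade_end and the y axis of left_fence_end, either way round below 0.05 rad and value of joint lock above 0.0062 m), for 0.2 s.
3. the locked gauge sits fully home in the right corner, the right fence along its blade (x of gauge_pivot in the frame of right_corner between -0.006 and 0.006 m and y of gauge_pivot in the frame of right_corner between -0.006 and 0.008 m and z of gauge_pivot in the frame of right_corner below 0.008 m and angle between the y axis of gauge_pivot and the y axis of right_corner, either way round below 0.06 rad and angle between the y axis of blade_end and the y axis of right_fence_end, either way round below 0.05 rad and value of joint lock above 0.0062 m), for 0.2 s.
At the end, for the whole second after the job is handed in: Each clamp present at rest in its tray (boss within the walls; shut: blue, open: yellow, still open 0.12 rad or more); right fence within 0.06 rad of the left; gauge flat, at rest, grip over the mat. When home: pivot within 6 mm (8 along the rail), stock 0.06 rad, blade 0.05 rad (x of clamp_1_c in the frame of tray_blue between -0.078 and 0.078 m and y of clamp_1_c in the frame of tray_blue between -0.08 and 0.08 m and z of each of clamp_1_c, clamp_2_c in the frame of tray_blue below 0.04 m and linear speed of each of clamp_1, clamp_2, clamp_3, clamp_4, gauge below 0.03 m/s and x of clamp_2_c in the frame of tray_blue between -0.078 and 0.078 m and y of clamp_2_c in the frame of tray_blue between -0.08 and 0.08 m and x of clamp_3_c in the frame of tray_yellow between -0.078 and 0.078 m and y of clamp_3_c in the frame of tray_yellow between -0.08 and 0.08 m and z of each of clamp_3_c, clamp_4_c in the frame of tray_yellow below 0.04 m and value of joint each of clamp_3_jaw, clamp_4_jaw above 0.12 rad and x of clamp_4_c in the frame of tray_yellow between -0.078 and 0.078 m and y of clamp_4_c in the frame of tray_yellow between -0.08 and 0.08 m and angle between the y axis of right_fence_end and the y axis of left_fence_end, either way round below 0.06 rad and x of gauge_grip in the frame of mat between -0.09 and 0.09 m and y of gauge_grip in the frame of mat between -0.11 and 0.11 m and z of gauge_grip in the frame of mat below 0.045 m and angle between gauge_grip's own z axis and vertical below 0.1 rad); the robot touches nothing.
It fails at once if the left fence is shifted by more than 8 mm at its end (distance of left_fence_end from where it was at the start of the episode above 0.008 m).
It fails at once if the sample pot is shifted by more than 30 mm (distance of pot from where it was at the start of the episode above 0.03 m).
Of clamp_1, clamp_2, clamp_3, clamp_4 only 2 to 4 are there at a start; the rules pass over those that are not, and their reading is None.
At some moment in a run one of clamp_1, clamp_2, clamp_3, clamp_4 may be knocked a few centimetres aside while the robot is not near it.
Once in a run the grip may slacken for a moment while it holds something.
It also fails if it takes over 210 s, if anything falls off the work surface, if the arm or the gripper's body presses on something with over 40 N, if the wrist force passes 120 N, or if a joint passes its speed limit or range.

## Working session

There is one attempt and no reset: what is moved stays moved. The work goes in short steps, Python scripts to look and compute and a tool call to move; the robot and the scene stay as the last step left them, time stands still between calls to the robot, and variables do not carry over. Pictures are saved under pics/ and viewed, at most 14 in all, crops included, and the job is handed in when it is done.

Besides the shell and the picture viewer there is one more tool, called after "Request:" in YAML: its name, and indented under it one key for each argument. send_rows: Moves the arm, as the interface text tells. Its arguments: {"type":"object","properties":{"steps":{"type":"array","items":{"type":"object","properties":{"dp":{"type":"array","items":{"type":"number"}},"roll":{"type":"number"},"jaw":{"type":"number"}}}},"newtons":{"type":"number"}},"required":["steps"]}

```bash
ls; mkdir -p pics; cat > h.py <<'E'
import numpy as np, cv2
from plant import r
def cap(n,f=None):
    c=r.capture(n)
    if f: cv2.imwrite('pics/'+f,c['image'])
    return c
def ray(c,uv,z):
    R=cv2.Rodrigues(np.array(c['rvec'],float))[0]; t=np.array(c['tvec'],float).ravel()
    K=np.array(c['K'],float)
    o=-R.T@t; d=R.T@np.linalg.inv(K)@np.array([uv[0],uv[1],1.])
    return o+d*(z-o[2])/d[2]
def proj(c,p):
    return cv2.projectPoints(np.array(p,float).reshape(-1,3),np.array(c['rvec'],float),np.array(c['tvec'],float),np.array(c['K'],float),None)[0].reshape(-1,2)
E
python3 - <<'E'
from h import *
for n in('top','side'):
    c=cap(n,n+'0.png')
    R=cv2.Rodrigues(np.array(c['rvec'],float))[0]; print(n,-R.T@np.array(c['tvec']).ravel(),c['K'])
    for uv in((0,0),(639,0),(0,479),(639,479),(320,240)):print(uv,ray(c,uv,0).round(3))
print(r.get_state())
E
```

```text
pics
top [0.36494093 0.04253143 1.21975616] [[514.3054852    0.         313.14420806]
 [  0.         514.3054852  243.91982549]
 [  0.           0.           1.        ]]
(0, 0) [1.045 0.769 0.   ]
(639, 0) [ 1.055 -0.804  0.   ]
(0, 479) [-0.083  0.73   0.   ]
(639, 479) [-0.106 -0.745  0.   ]
(320, 240) [ 0.458 -0.002  0.   ]
side [ 0.18265853 -0.69179538  0.81379016] [[494.11103206   0.         317.29824094]
 [  0.         494.11103206 240.39586083]
 [  0.           0.           1.        ]]
(0, 0) [-0.287  2.121  0.   ]
(639, 0) [2.616 1.117 0.   ]
(0, 479) [-0.159 -0.236  0.   ]
(639, 479) [ 0.783 -0.602  0.   ]
(320, 240) [0.511 0.089 0.   ]
{'time_s': 0.1, 'joints': array([ 8.84686613e+01,  2.05855949e+01,  6.37197911e-01, -1.71846842e-02,
       -7.01360515e+01, -1.65081343e+01]), 'qd': array([-0.00486828, -0.15653737,  0.13359821,  0.1032699 , -0.17334013,
        0.13786786]), 'joint_torque': array([-1.30810589e-03, -5.84164524e+01,  2.93751562e+01,  7.01568604e+00,
        1.01635815e-02, -5.67807808e-05]), 'tcp_pos': array([0.20891252, 0.64140045, 0.23972383]), 'eef_rot': array([ 1.79914442e+02, -8.50863658e-03, -1.80453177e+01]), 'contact_force': array([0.11331427, 1.52994975, 0.00159957]), 'moment': array([ 0.02653367, -0.02283572, -0.01362276]), 'gripper_force': 0.0, 'gripper_width': 0.08756422802635318}
```

View pics/top0.png

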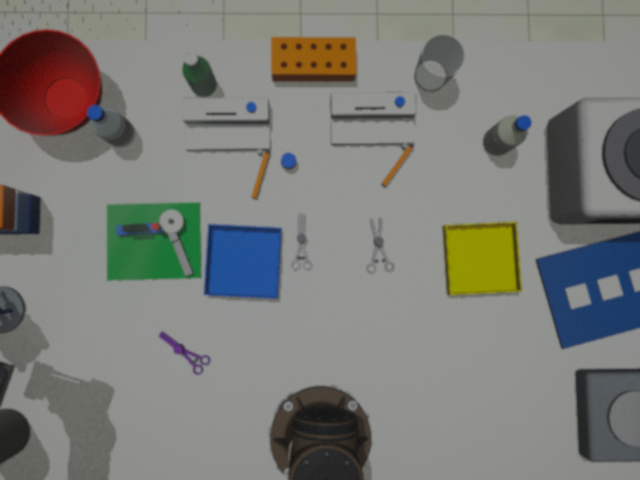

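View pics/side0.png

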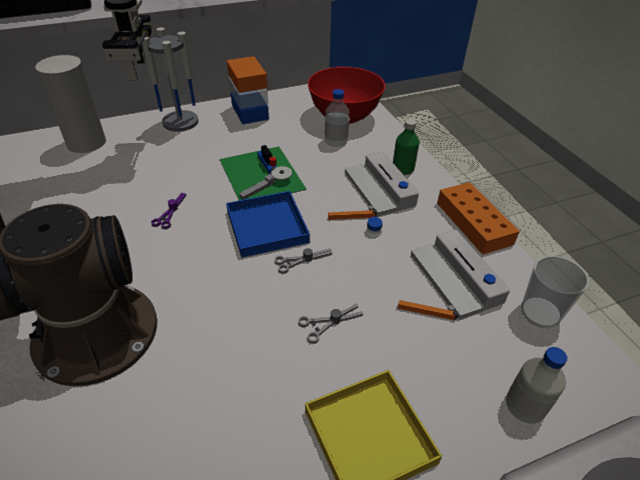

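Top view: grey clamp at (302,240), which looks shut, and another at (378,242), which looks open. The purple look-alike is at (185,352) and stays put. The gauge on the green mat has its pivot at (172,222). The lane corners are near (268,150) and (412,146). I'll take one enlarged crop to confirm.

```bash
python3 - <<'E'
from h import *
im=cv2.imread('pics/top0.png')
a=cv2.resize(im[90:205,180:420],(800,330),interpolation=cv2.INTER_CUBIC)
b=cv2.resize(im[200:290,100:400],(800,240),interpolation=cv2.INTER_CUBIC)
cv2.imwrite('pics/crop1.png',np.vstack([a,b]))
c=cap('top'); np.save('topcam.npy',{k:c[k] for k in('K','rvec','tvec')},allow_pickle=True)
hsv=cv2.cvtColor(im,cv2.COLOR_BGR2HSV)
def blobs(lo,hi,roi,minA=15):
    m=cv2.inRange(hsv,lo,hi); z=np.zeros_like(m); x0,y0,x1,y1=roi; z[y0:y1,x0:x1]=m[y0:y1,x0:x1]
    cs,_=cv2.findContours(z,cv2.RETR_EXTERNAL,cv2.CHAIN_APPROX_NONE)
    return [k for k in cs if cv2.contourArea(k)>=minA]
for nm,lo,hi,roi,z in [('orange',(5,120,80),(20,255,255),(180,130,420,210),.016),('green',(50,120,60),(75,255,255),(90,190,210,290),.002),('blue',(100,120,60),(125,255,255),(200,215,290,305),.03),('yellow',(25,150,80),(35,255,255),(430,210,530,305),.03),('red',(0,150,80),(5,255,255),(100,195,205,285),.055),('bl',(100,100,40),(125,255,255),(100,195,205,285),.018),('pot',(100,100,40),(125,255,255),(275,145,300,175),.032)]:
    for k in blobs(lo,hi,roi,4):
        rc=cv2.minAreaRect(k); bp=cv2.boxPoints(rc)
        print(nm,cv2.contourArea(k),np.round(rc[0],1),np.round(rc[1],1),round(rc[2],1),[ray(c,p,z)[:2].round(3).tolist() for p in bp])
E
```

```text
orange 169.5 [260.1 174.9] [ 4.8 46.4] 15.9 [[0.56, 0.159], [0.667, 0.129], [0.664, 0.118], [0.557, 0.148]]
orange 164.5 [396.7 165.7] [ 4.5 46.3] 35.1 [[0.591, -0.149], [0.683, -0.214], [0.676, -0.223], [0.585, -0.158]]
green 4809.5 [153.4 241. ] [74.1 92.3] 88.8 [[0.544, 0.502], [0.548, 0.285], [0.372, 0.28], [0.369, 0.495]]
blue 4950.0 [242.5 261.1] [72.9 70.3] 3.0 [[0.332, 0.265], [0.494, 0.258], [0.484, 0.089], [0.322, 0.098]]
yellow 4610.5 [482.2 258.3] [69.  73.1] 86.8 [[0.488, -0.291], [0.497, -0.464], [0.335, -0.467], [0.327, -0.296]]
red 9.0 [155.5 226. ] [3.5 3.5] 45.0 [[0.488, 0.377], [0.493, 0.371], [0.488, 0.366], [0.482, 0.371]]
bl 63.0 [127.5 229.5] [23.  9.] 0.0 [[0.473, 0.473], [0.494, 0.473], [0.494, 0.42], [0.473, 0.42]]
bl 31.5 [154.  227.5] [16.  9.] -0.0 [[0.478, 0.404], [0.499, 0.404], [0.498, 0.367], [0.477, 0.367]]
pot 158.5 [288. 160.] [14. 14.] 90.0 [[0.66, 0.089], [0.66, 0.056], [0.627, 0.056], [0.627, 0.089]]
```

View pics/crop1.png

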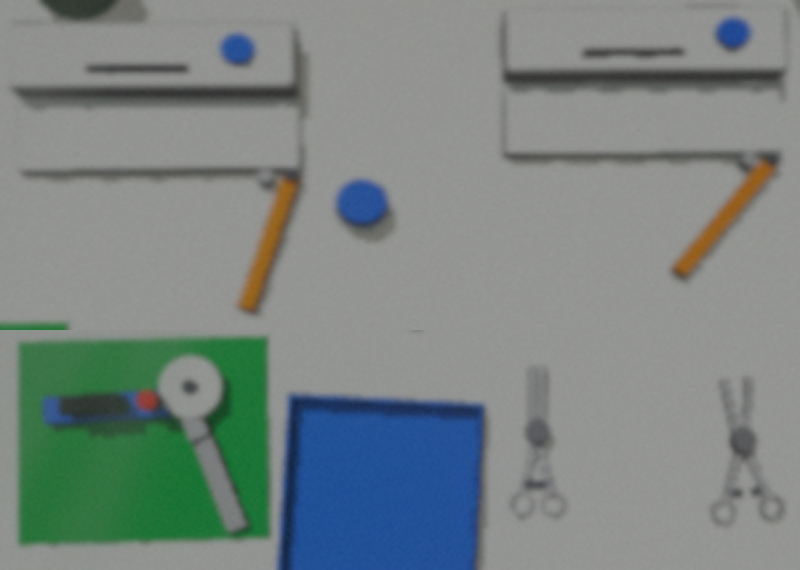

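Confirmed: the clamp at (302,238) is shut, so blue tray. The one at (378,241) is open, so yellow tray. Only these two grey clamps exist. Now exact measurements.

```bash
cat >> h.py <<'E'
def dark(c,roi,thr):
    g=cv2.cvtColor(c['image'],cv2.COLOR_BGR2GRAY); x0,y0,x1,y1=roi
    m=(g[y0:y1,x0:x1]<thr).astype(np.uint8); n,l,s,ce=cv2.connectedComponentsWithStats(m)
    i=1+np.argmax(s[1:,4]); return ce[i]+[x0,y0],s[i]
def go(p,yaw):
    s=r.get_state(); d=np.array(p)-s['tcp_pos']; y0=np.radians(s['eef_rot'][2])
    dy=(yaw-s['eef_rot'][2]+90)%180-90
    print('at',s['tcp_pos'].round(4),s['eef_rot'].round(1),'dp',(1000*np.array([d[0]*np.cos(y0)+d[1]*np.sin(y0),d[0]*np.sin(y0)-d[1]*np.cos(y0),-d[2]])).round(1),'roll',round(-np.radians(dy),3),'j6',s['joints'][5].round(0))
E
python3 - <<'E'
from h import *
c=cap('top'); g=cv2.cvtColor(c['image'],cv2.COLOR_BGR2GRAY).astype(float)
hsv=cv2.cvtColor(c['image'],cv2.COLOR_BGR2HSV)
def line(P): 
    vx,vy,x,y=cv2.fitLine(np.float32(P),cv2.DIST_HUBER,0,.01,.01).ravel(); return np.array([x,y]),np.array([vx,vy])
for nm,cols,rows,roi in (('L',(192,255),(143,156),(180,130,280,210)),('R',(338,402),(138,152),(330,130,420,210))):
    P=[]
    for u in range(*cols):
        w=np.clip(np.median(g[rows[0]:rows[1],u])-g[rows[0]:rows[1],u]-8,0,None)
        if w.sum()>0: P.append(ray(c,(u,(w*np.arange(*rows)).sum()/w.sum()),.008)[:2])
    p,v=line(P); v=v*np.sign(v[1])
    m=cv2.inRange(hsv,(5,120,80),(20,255,255)); ys,xs=np.nonzero(m[roi[1]:roi[3],roi[0]:roi[2]])
    Q=np.array([ray(c,(x+roi[0],y+roi[1]),.014)[:2] for x,y in zip(xs,ys)])
    q,w=line(Q); w=w*np.sign(-w[0]); n=np.array([-w[1],w[0]]);n=n*np.sign(n[1]) # toward +y
    q2=q+n*.006; t=np.linalg.solve(np.c_[v,-w],q2-p)
    s=(Q-q)@w
    print(nm,'rail pt',p.round(4),'yaw of rail y',np.degrees(np.arctan2(v[1],v[0])).round(2),'fence ang',np.degrees(np.arccos(v@w)).round(2),'corner',(p+t[0]*v).round(4),'fence end',(q2+w*s.max()).round(4), 'len',((q2+w*s.max())-(p+t[0]*v)).round(4))
    print('  width',np.ptp((Q-q)@n))
for roi in((290,228,315,250),(366,230,392,254)):
    for thr in(70,85,100):
        ce,s=dark(c,roi,thr); print('boss',ce.round(1),s[2:],ray(c,ce,.022).round(4))
for nm,lo,hi,z in(('red',(0,100,60),(8,255,255),.055),('rib',(0,0,0),(180,255,60),.053),('stock',(100,90,30),(125,255,255),.02)):
    m=cv2.inRange(hsv,lo,hi)[195:285,100:205]; 
    ys,xs=np.nonzero(m); P=np.c_[xs+100,ys+195]; 
    if nm=='rib': P=P[(P[:,0]<152)&(P[:,0]>115)&(P[:,1]<236)]
    W=np.array([ray(c,p,z)[:2] for p in P]);pp,v=line(W); print(nm,len(P),P.mean(0),W.mean(0).round(4),np.degrees(np.arctan2(v[1],v[0])),W.min(0),W.max(0))
# disc & blade
m=((hsv[...,1]<60)).astype(np.uint8)[195:285,112:198]; n,l,s,ce=cv2.connectedComponentsWithStats(m,connectivity=4)
for i in range(1,n):
    if s[i,4]>60: print(s[i],ce[i]+[112,195])
E
```

```text
L rail pt [0.6742 0.222 ] yaw of rail y 90.7 fence ang 73.08 corner [0.6753 0.1267] fence end [0.561 0.16 ] len [-0.1143  0.0333]
  width 0.011567217892509331
R rail pt [ 0.6874 -0.106 ] yaw of rail y 90.59 fence ang 53.53 corner [ 0.6886 -0.2185] fence end [ 0.5922 -0.1488] len [-0.0963  0.0697]
  width 0.011119366246798042Traceback (most recent call last):
  File "<stdin>", line 21, in <module>
  File "h.py", line 17, in dark
    i=1+np.argmax(s[1:,4]); return ce[i]+[x0,y0],s[i]
        ~~~~~~~~~^^^^^^^^^
    return _wrapfunc(a, 'argmax', axis=axis, out=out, **kwds)
    return bound(*args, **kwds)
ValueError: attempt to get argmax of an empty sequence
```

Both fences come out about 119 mm long and 11.5 mm thick, which matches the given 120 and 12. Now the bosses and gauge.

```bash
python3 - <<'E'
from h import *
c=cap('top'); g=cv2.cvtColor(c['image'],cv2.COLOR_BGR2GRAY)
hsv=cv2.cvtColor(c['image'],cv2.COLOR_BGR2HSV)
def line(P): 
    vx,vy,x,y=cv2.fitLine(np.float32(P),cv2.DIST_HUBER,0,.01,.01).ravel(); return np.array([x,y]),np.array([vx,vy])
for roi in((290,228,315,250),(366,230,392,254)):
    print(g[roi[1]:roi[3],roi[0]:roi[2]].min())
    for thr in(100,110,120):
      try:
        ce,s=dark(c,roi,thr); print('boss',ce.round(1),s[2:],ray(c,ce,.022).round(4))
      except ValueError: pass
for nm,lo,hi,z in(('red',(0,100,60),(8,255,255),.055),('rib',(0,0,0),(180,255,60),.053),('stock',(100,90,30),(125,255,255),.02)):
    m=cv2.inRange(hsv,lo,hi)[195:285,100:205]; 
    ys,xs=np.nonzero(m); P=np.c_[xs+100,ys+195]; 
    if nm=='rib': P=P[(P[:,0]<152)&(P[:,0]>115)&(P[:,1]<236)]
    if not len(P): print(nm,'none'); continue
    W=np.array([ray(c,p,z)[:2] for p in P]);pp,v=line(W); print(nm,len(P),P.mean(0).round(1),W.mean(0).round(4),np.degrees(np.arctan2(v[1],v[0])).round(1),W.min(0).round(3),W.max(0).round(3))
m=((hsv[...,1]<60)).astype(np.uint8)[195:285,112:198]; n,l,s,ce=cv2.connectedComponentsWithStats(m,connectivity=4)
for i in range(1,n):
    if s[i,4]>60: print(s[i],ce[i]+[112,195])
print(g[224:236,115:162]); print(hsv[224:236,115:162:3,0])
E
```

```text
80
boss [301.5 238.7] [ 8 10 58] [0.4598 0.0415 0.022 ]
boss [301.5 238.4] [ 9 12 76] [0.4605 0.0416 0.022 ]
boss [301.5 238.8] [ 10  17 107] [0.4596 0.0416 0.022 ]
75
boss [377.9 241.9] [ 9 11 75] [ 0.4515 -0.1374  0.022 ]
boss [378.1 242.2] [ 9 12 93] [ 0.4509 -0.1378  0.022 ]
boss [378.  241.9] [ 11  15 117] [ 0.4515 -0.1376  0.022 ]
red 31 [155.5 225.7] [0.4882 0.3714] 44.8 [0.483 0.366] [0.494 0.377]
rib 112 [134.4 228.3] [0.4828 0.4191] -87.6 [0.477 0.393] [0.49  0.443]
stock 168 [134.7 230.3] [0.4814 0.4289] 88.5 [0.473 0.366] [0.498 0.472]
[  0   0  86  10 736] [153.07744565 198.79755435]
[ 46  15  35  66 848] [175.00825472 235.20872642]
[ 11  30  25   7 141] [134.80141844 227.84397163]
[  0  83  86   7 492] [157.30691057 281.59552846]
[[ 93  93  89  88  89  90  85  83  81  80  78  78  76  76  73  69  69  67
   67  64  63  65  64  65  64  66  65  64  65  69  70  74  77  82  84  88
   89  89  89  88  88  87  84  84  95 116 134]
 [ 93  91  88  88  86  84  81  76  71  67  66  67  63  62  61  60  57  60
   58  54  54  56  56  56  58  58  59  57  58  58  59  64  69  77  83  87
   
[... 2099 characters left out ...]
  72  98 108 158   2   3  25]
 [ 79 107 107  72  71  73  68  69  71  70  75 108 161   3   3  15]
 [ 81 109 109  75  73  69  73  65  77  69  70 107 151   3   3  10]
 [ 80 109 109  77  70  64  71  77  70  72  63 105 134   1   2 114]
 [ 79 109 109  73  69  68  64  69  73  75  72 102 117 170 175 107]
 [ 78 109 109  98  78  72  70  75  77  76  76 103 110 127 124 108]
 [ 78 109 108 107 102  95  98  96 100  99  98 104 108 110 109 107]
 [ 76 109 109 109 107 104 104 106 102 103 102 103 106 107 104 100]
 [ 75 108 109 109 108 105 105 103 100  97  97  95  96  97  87  80]
 [ 73 105 108 107 104  96  95  89  83  78  78  76  74  73  70  70]
 [ 69  89  98  93  83  77  77  73  72  69  68  67  68  68  68  68]]
```

Request:
send_rows:
  steps:
    - {"dp": [38, 45, 9], "roll": 0, "jaw": 55}
    - {"dp": [77, 90, 18], "roll": 0, "jaw": 55}
    - {"dp": [116, 134, 27], "roll": 0, "jaw": 55}
    - {"dp": [154, 179, 36], "roll": 0, "jaw": 55}
    - {"dp": [193, 224, 45], "roll": 0, "jaw": 55}
  newtons: 20

```text
time_s: 0.88
tcp_pos: [0.3236, 0.3673, 0.1955]
eef_rot: [-180.0, -0.0, -18.0]
contact_force: [1.5, 0.4, 0.2]
gripper_width: 0.0493
gripper_force: 0.0
```

Request:
send_rows:
  steps:
    - {"dp": [38, 45, 9], "roll": 0, "jaw": 55}
    - {"dp": [77, 90, 18], "roll": 0, "jaw": 55}
    - {"dp": [116, 134, 27], "roll": 0, "jaw": 55}
    - {"dp": [154, 179, 36], "roll": 0, "jaw": 55}
    - {"dp": [193, 224, 45], "roll": 0, "jaw": 55}

```text
time_s: 1.5
tcp_pos: [0.4379, 0.0947, 0.1507]
eef_rot: [-179.9, -0.0, -18.0]
contact_force: [0.8, 0.6, 1.0]
gripper_width: 0.0482
gripper_force: 0.0
```

Request:
send_rows:
  steps:
    - {"dp": [19, 22, 5], "roll": -0.16, "jaw": 55}
    - {"dp": [38, 45, 10], "roll": -0.314, "jaw": 55}
    - {"dp": [38, 45, 10], "roll": -0.314, "jaw": 55}

```text
time_s: 1.88
tcp_pos: [0.4596, 0.0402, 0.1401]
eef_rot: [180.0, 0.0, -0.1]
contact_force: [-0.2, 0.5, 0.0]
gripper_width: 0.0482
gripper_force: 0.0
```

```bash
python3 - <<'E'
from h import *
go((.460,.0415,.023),0)
E
```

```text
at [0.4596 0.0402 0.1401] [ 1.8e+02  0.0e+00 -1.0e-01] dp [  0.4  -1.3 117.1] roll -0.002 j6 60.0
```

Request:
send_rows:
  steps:
    - {"dp": [0, -1, 50], "roll": 0, "jaw": 55}
    - {"dp": [0, -1, 95], "roll": 0, "jaw": 55}
    - {"dp": [0, -1, 117], "roll": 0, "jaw": 55}
    - {"dp": [0, -1, 117], "roll": 0, "jaw": 55}
    - {"dp": [0, -1, 117], "roll": 0, "jaw": 20}

```text
time_s: 2.5
tcp_pos: [0.4602, 0.0434, 0.0245]
eef_rot: [-180.0, -0.1, -0.0]
contact_force: [0.8, 0.1, 0.9]
gripper_width: 0.0428
gripper_force: 0.0
```

Request:
send_rows:
  steps:
    - {"dp": [0, 0, 0], "roll": 0, "jaw": 15}
    - {"dp": [0, 0, 0], "roll": 0, "jaw": 15}
    - {"dp": [0, 0, -30], "roll": 0, "jaw": 15}
    - {"dp": [0, 0, -70], "roll": 0, "jaw": 15}
    - {"dp": [0, 0, -70], "roll": 0, "jaw": 15}

```text
time_s: 3.12
tcp_pos: [0.4615, 0.0437, 0.0967]
eef_rot: [-179.8, -0.3, -0.0]
contact_force: [0.2, -0.0, -0.4]
gripper_width: 0.021
gripper_force: 20.0
```

```bash
python3 - <<'E'
from h import *
go((.415,.178,.032),0)
E
```

```text
at [0.4615 0.0437 0.0967] [-179.8   -0.3   -0. ] dp [ -46.6 -134.3   64.7] roll -0.001 j6 60.0
```

Request:
send_rows:
  steps:
    - {"dp": [-16, -45, 0], "roll": 0, "jaw": 15}
    - {"dp": [-32, -90, 0], "roll": 0, "jaw": 15}
    - {"dp": [-47, -134, 0], "roll": 0, "jaw": 15}
    - {"dp": [-47, -134, 30], "roll": 0, "jaw": 15}
    - {"dp": [-47, -134, 55], "roll": 0, "jaw": 15}

```text
time_s: 3.75
tcp_pos: [0.412, 0.1773, 0.0376]
eef_rot: [-180.0, 0.0, 0.0]
contact_force: [-0.2, -0.0, -0.1]
gripper_width: 0.0212
gripper_force: 20.0
```

Request:
send_rows:
  steps:
    - {"dp": [0, 0, 10], "roll": 0, "jaw": 15}
    - {"dp": [0, 0, 11], "roll": 0, "jaw": 15}
    - {"dp": [0, 0, 11], "roll": 0, "jaw": 55}
    - {"dp": [0, 0, 11], "roll": 0, "jaw": 55}
    - {"dp": [0, 0, 11], "roll": 0, "jaw": 55}

```text
time_s: 4.38
tcp_pos: [0.4128, 0.1768, 0.0277]
eef_rot: [-180.0, -0.0, -0.1]
contact_force: [0.3, -0.0, 0.6]
gripper_width: 0.0446
gripper_force: 0.0
```

Request:
send_rows:
  steps:
    - {"dp": [0, 0, -40], "roll": 0, "jaw": 55}
    - {"dp": [0, 40, -100], "roll": 0, "jaw": 55}
    - {"dp": [10, 100, -110], "roll": 0, "jaw": 55}
    - {"dp": [20, 160, -110], "roll": 0, "jaw": 55}
    - {"dp": [30, 190, -110], "roll": 0, "jaw": 55}

```text
time_s: 5.0
tcp_pos: [0.4424, -0.0154, 0.1383]
eef_rot: [-180.0, -0.1, -0.1]
contact_force: [0.3, 0.3, -1.2]
gripper_width: 0.0481
gripper_force: 0.0
```

```bash
python3 - <<'E'
from h import *
c=cap('top','t1.png')
for thr in(100,120):
    try: ce,s=dark(c,(360,225,400,260),thr); print(ce,s,ray(c,ce,.022))
    except Exception as e: print(e)
go((.4512,-.1376,.023),0)
E
```

```text
[370.3145275  241.21438646] [  0   0  22  35 709] [ 0.4531829  -0.11955129  0.022     ]
[370.59279039 241.71161549] [  0   0  25  35 749] [ 0.45201223 -0.12018819  0.022     ]
at [ 0.4431 -0.0172  0.1379] [ 1.8e+02 -0.0e+00 -1.0e-01] dp [  8.4 120.4 114.9] roll -0.002 j6 66.0
```

View pics/t1.png

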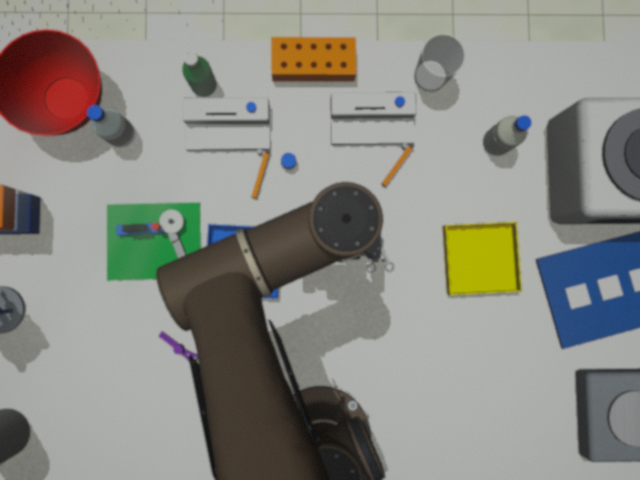

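The open clamp's rings are still at (380,267), so it hasn't moved. I'll grasp it at the measured boss.

Request:
send_rows:
  steps:
    - {"dp": [4, 60, 0], "roll": 0, "jaw": 55}
    - {"dp": [8, 120, 0], "roll": 0, "jaw": 55}
    - {"dp": [8, 120, 0], "roll": 0, "jaw": 55}
    - {"dp": [8, 120, 50], "roll": 0, "jaw": 55}
    - {"dp": [8, 120, 100], "roll": 0, "jaw": 55}

```text
time_s: 5.68
tcp_pos: [0.4511, -0.1329, 0.0372]
eef_rot: [-180.0, -0.2, -0.1]
contact_force: [1.0, 0.0, -0.2]
gripper_width: 0.0481
gripper_force: 0.0
```

Request:
send_rows:
  steps:
    - {"dp": [0, 0, 15], "roll": 0, "jaw": 55}
    - {"dp": [0, 0, 15], "roll": 0, "jaw": 20}
    - {"dp": [0, 0, 15], "roll": 0, "jaw": 15}
    - {"dp": [0, 0, 15], "roll": 0, "jaw": 15}
    - {"dp": [0, 0, -15], "roll": 0, "jaw": 15}

```text
time_s: 6.3
tcp_pos: [0.4493, -0.1332, 0.0522]
eef_rot: [180.0, 0.2, -0.1]
contact_force: [0.3, 0.5, -0.3]
gripper_width: 0.0213
gripper_force: 20.0
```

Request:
send_rows:
  steps:
    - {"dp": [0, 0, -50], "roll": 0, "jaw": 15}
    - {"dp": [0, 0, -60], "roll": 0, "jaw": 15}

```text
time_s: 6.55
tcp_pos: [0.4526, -0.1331, 0.1164]
eef_rot: [-180.0, -0.4, -0.0]
contact_force: [0.6, 0.0, -1.9]
gripper_width: 0.021
gripper_force: 20.0
```

```bash
python3 - <<'E'
from h import *
go((.420,-.380,.028),0)
E
```

```text
at [ 0.4526 -0.1331  0.1164] [-180.    -0.4   -0. ] dp [-32.5 246.9  88.4] roll -0.0 j6 82.0
```

Request:
send_rows:
  steps:
    - {"dp": [-7, 50, 0], "roll": 0, "jaw": 15}
    - {"dp": [-14, 100, 0], "roll": 0, "jaw": 15}
    - {"dp": [-20, 150, 0], "roll": 0, "jaw": 15}
    - {"dp": [-26, 200, 0], "roll": 0, "jaw": 15}
    - {"dp": [-32, 247, 0], "roll": 0, "jaw": 15}

```text
time_s: 7.18
tcp_pos: [0.4177, -0.3817, 0.1125]
eef_rot: [-180.0, -0.0, -0.1]
contact_force: [1.1, 0.5, -0.4]
gripper_width: 0.0215
gripper_force: 20.0
```

Request:
send_rows:
  steps:
    - {"dp": [0, 0, 0], "roll": 0, "jaw": 15}
    - {"dp": [0, 0, 40], "roll": 0, "jaw": 15}
    - {"dp": [0, 0, 75], "roll": 0, "jaw": 15}
    - {"dp": [0, 0, 85], "roll": 0, "jaw": 15}
    - {"dp": [0, 0, 87], "roll": 0, "jaw": 15}

```text
time_s: 7.8
tcp_pos: [0.417, -0.3787, 0.0264]
eef_rot: [-179.9, 0.2, 0.0]
contact_force: [-7.6, 10.2, 24.8]
gripper_width: 0.0215
gripper_force: 20.0
```

Request:
send_rows:
  steps:
    - {"dp": [0, 0, 0], "roll": 0, "jaw": 55}
    - {"dp": [0, 0, 0], "roll": 0, "jaw": 55}
    - {"dp": [0, 0, -20], "roll": 0, "jaw": 55}
    - {"dp": [0, 0, -60], "roll": 0, "jaw": 55}
    - {"dp": [0, 0, -110], "roll": 0, "jaw": 55}

```text
time_s: 8.43
tcp_pos: [0.4177, -0.3797, 0.1362]
eef_rot: [-180.0, 0.1, -0.0]
contact_force: [1.1, -0.1, -0.3]
gripper_width: 0.0482
gripper_force: 0.0
```

```bash
python3 - <<'E'
from h import *
c=cap('side','s1.png');im=c['image'];cv2.imwrite('pics/s1c.png',im[140:480])
c=cap('top','t2.png'); cv2.imwrite('pics/t2c.png',cv2.resize(c['image'][190:310,90:330],(800,400)))
# disc circle
g=cv2.cvtColor(c['image'],cv2.COLOR_BGR2GRAY); hsv=cv2.cvtColor(c['image'],cv2.COLOR_BGR2HSV)
m=((hsv[...,1]<60)&(g>105)).astype(np.uint8)[205:237,155:190]; ys,xs=np.nonzero(m)
(u,v),rad=cv2.minEnclosingCircle(np.float32(np.c_[xs,ys][ys<24])); print('disc',u+155,v+205,rad,ray(c,(u+155,v+205),.026))
go((.483,.4195,.15),-87)
print(r.get_state()['time_s'])
E
```

```text
disc 170.5416669845581 220.7083330154419 12.749419212341309 [0.50281514 0.34502323 0.026     ]
at [ 0.4213 -0.3819  0.1415] [179.7  -0.5   0. ] dp [  62.1 -801.3   -8.5] roll 1.519 j6 112.0
8.525
```

View pics/s1c.png

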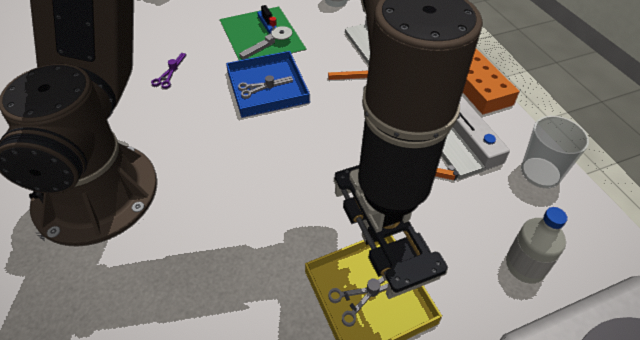

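View pics/t2c.png

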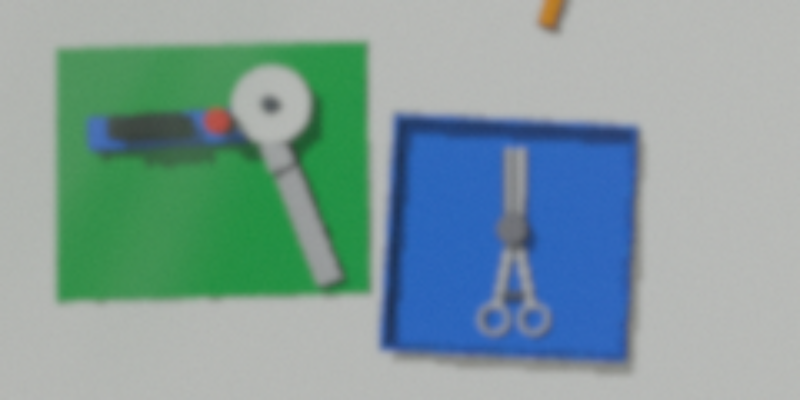

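Shut clamp is in blue and open clamp in yellow, still open. On to the gauge: pivot at about (0.502, 0.344), grip at about (0.483, 0.4195), yaw about 95°.

Request:
send_rows:
  steps:
    - {"dp": [5, -57, 0], "roll": 0, "jaw": 60}
    - {"dp": [9, -114, 0], "roll": 0, "jaw": 60}
    - {"dp": [13, -171, 0], "roll": 0, "jaw": 60}
    - {"dp": [18, -228, 0], "roll": 0, "jaw": 60}
    - {"dp": [22, -285, 0], "roll": 0, "jaw": 60}

```text
time_s: 9.15
tcp_pos: [0.4404, -0.0933, 0.1358]
eef_rot: [-180.0, -0.1, -0.0]
contact_force: [1.5, 0.6, 0.3]
gripper_width: 0.0523
gripper_force: 0.0
```

Request:
send_rows:
  steps:
    - {"dp": [5, -57, 0], "roll": 0, "jaw": 60}
    - {"dp": [9, -114, 0], "roll": 0, "jaw": 60}
    - {"dp": [13, -171, 0], "roll": 0, "jaw": 60}
    - {"dp": [18, -228, 0], "roll": 0, "jaw": 60}
    - {"dp": [22, -285, 0], "roll": 0, "jaw": 60}

```text
time_s: 9.78
tcp_pos: [0.4624, 0.192, 0.1358]
eef_rot: [-180.0, -0.0, -0.0]
contact_force: [1.8, 0.3, -0.0]
gripper_width: 0.0527
gripper_force: 0.0
```

Request:
send_rows:
  steps:
    - {"dp": [5, -50, 0], "roll": 0.18, "jaw": 60}
    - {"dp": [9, -100, 0], "roll": 0.36, "jaw": 60}
    - {"dp": [13, -150, 0], "roll": 0.54, "jaw": 60}
    - {"dp": [16, -190, 0], "roll": 0.72, "jaw": 60}
    - {"dp": [18, -230, 0], "roll": 0.9, "jaw": 60}

```text
time_s: 10.4
tcp_pos: [0.4805, 0.4213, 0.1353]
eef_rot: [180.0, 0.0, -51.9]
contact_force: [0.8, -0.0, 0.2]
gripper_width: 0.0525
gripper_force: 0.0
```

Request:
send_rows:
  steps:
    - {"dp": [0, 0, 0], "roll": 0.18, "jaw": 60}
    - {"dp": [0, 0, 0], "roll": 0.36, "jaw": 60}
    - {"dp": [0, 0, 0], "roll": 0.54, "jaw": 60}
    - {"dp": [0, 0, 0], "roll": 0.584, "jaw": 60}
    - {"dp": [0, 0, 0], "roll": 0.584, "jaw": 60}

```text
time_s: 11.02
tcp_pos: [0.4806, 0.4198, 0.1354]
eef_rot: [180.0, 0.0, -85.0]
contact_force: [0.9, -0.1, -0.3]
gripper_width: 0.0524
gripper_force: 0.0
```

```bash
python3 - <<'E'
from h import *
go((.483,.4195,.038),-85)
E
```

```text
at [0.4806 0.4198 0.1354] [180.   0. -85.] dp [ 0.5 -2.3 97.4] roll -0.001 j6 -54.0
```

Request:
send_rows:
  steps:
    - {"dp": [0, -2, 45], "roll": 0, "jaw": 60}
    - {"dp": [0, -2, 80], "roll": 0, "jaw": 60}
    - {"dp": [0, -2, 97], "roll": 0, "jaw": 60}
    - {"dp": [0, -2, 97], "roll": 0, "jaw": 60}
    - {"dp": [0, -2, 97], "roll": 0, "jaw": 20}
  newtons: 40

```text
time_s: 11.65
tcp_pos: [0.4835, 0.4207, 0.0399]
eef_rot: [-179.9, 0.1, -85.0]
contact_force: [0.6, 0.3, 0.5]
gripper_width: 0.0465
gripper_force: 0.0
```

Request:
send_rows:
  steps:
    - {"dp": [0, 0, 0], "roll": 0, "jaw": 10}
    - {"dp": [0, 0, 0], "roll": 0, "jaw": 5}
    - {"dp": [0, 0, 0], "roll": 0, "jaw": 5}
    - {"dp": [0, 0, -3], "roll": 0, "jaw": 5}
    - {"dp": [0, 0, -6], "roll": 0, "jaw": 5}

```text
time_s: 12.28
tcp_pos: [0.4825, 0.4195, 0.0443]
eef_rot: [180.0, -0.0, -85.1]
contact_force: [0.4, 0.4, -2.7]
gripper_width: 0.0159
gripper_force: 39.9
```

Request:
send_rows:
  steps:
    - {"dp": [0, 0, -20], "roll": 0, "jaw": 5}
    - {"dp": [0, 0, -20], "roll": 0, "jaw": 5}

```text
time_s: 12.52
tcp_pos: [0.4834, 0.4207, 0.0659]
eef_rot: [-179.9, 0.1, -85.1]
contact_force: [0.8, 0.2, -2.8]
gripper_width: 0.016
gripper_force: 39.9
```

```bash
python3 - <<'E'
from h import *
go((.483,.4195,.06),-85)
c=cap('side','s2.png'); cv2.imwrite('pics/s2c.png',cv2.resize(c['image'][80:260,180:440],(780,540)))
E
```

```text
at [0.4834 0.4207 0.0659] [-1.799e+02  1.000e-01 -8.510e+01] dp [1.2 0.5 5.9] roll -0.001 j6 -54.0
```

View pics/s2c.png

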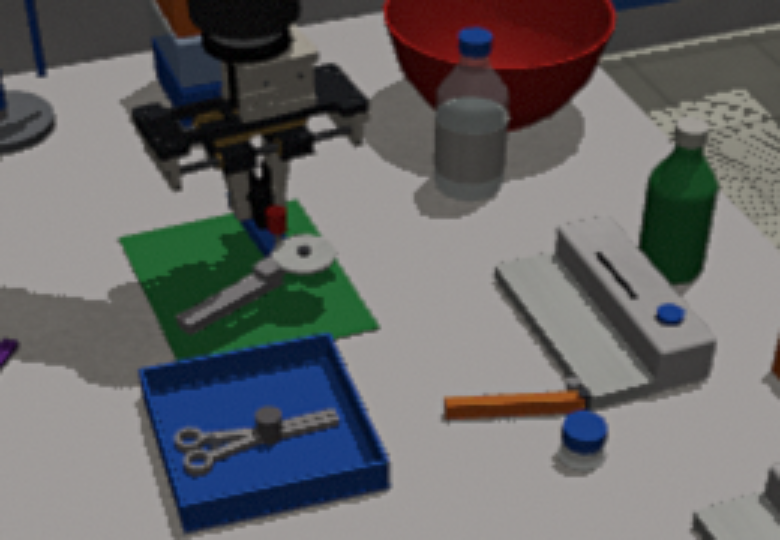

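Request:
send_rows:
  steps:
    - {"dp": [0, 0, -25], "roll": 0, "jaw": 5}
    - {"dp": [20, -24, -30], "roll": 0.02, "jaw": 5}
    - {"dp": [48, -55, -30], "roll": 0.04, "jaw": 5}
    - {"dp": [78, -90, -30], "roll": 0.06, "jaw": 5}
    - {"dp": [108, -124, -30], "roll": 0.075, "jaw": 5}

```text
time_s: 13.2
tcp_pos: [0.6161, 0.3219, 0.0933]
eef_rot: [179.9, -0.0, -89.4]
contact_force: [1.6, 1.2, -3.3]
gripper_width: 0.0154
gripper_force: 39.9
```

Request:
send_rows:
  steps:
    - {"dp": [20, -22, 0], "roll": 0, "jaw": 5}
    - {"dp": [30, -34, 0], "roll": 0, "jaw": 5}
    - {"dp": [30, -34, 0], "roll": 0, "jaw": 5}
    - {"dp": [30, -34, 0], "roll": 0, "jaw": 5}

```text
time_s: 13.7
tcp_pos: [0.6492, 0.2937, 0.0941]
eef_rot: [180.0, -0.0, -89.4]
contact_force: [-0.2, 0.2, -2.7]
gripper_width: 0.0159
gripper_force: 39.9
```

```bash
python3 - <<'E'
from h import *
go((.652,.297,.038),-89.35)
c=cap('top','t3.png'); cv2.imwrite('pics/t3c.png',cv2.resize(c['image'][60:220,100:340],(780,520)))
E
```

```text
at [0.6492 0.2937 0.0941] [180.   -0.  -89.4] dp [-3.2 -2.8 56.1] roll -0.0 j6 -39.0
```

View pics/t3c.png

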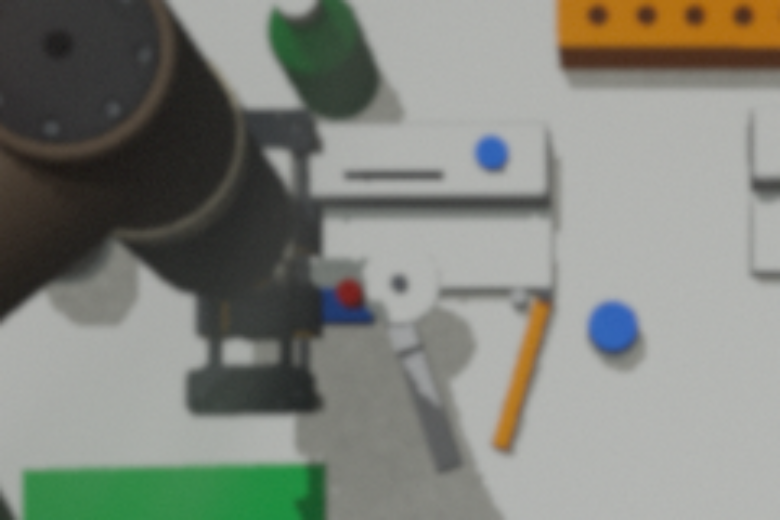

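The picture shows the gauge clear of the fence, with pivot at crop (400,283), the stock beside the rail and no obstacle. I'll lower it, then slide it in.

Request:
send_rows:
  steps:
    - {"dp": [0, -2, 25], "roll": 0, "jaw": 5}
    - {"dp": [0, -5, 45], "roll": 0, "jaw": 5}
    - {"dp": [0, -7, 54], "roll": 0, "jaw": 5}
    - {"dp": [0, -8, 56], "roll": 0, "jaw": 5}
    - {"dp": [0, -8, 56], "roll": 0, "jaw": 5}

```text
time_s: 14.38
tcp_pos: [0.6584, 0.2936, 0.039]
eef_rot: [-180.0, 0.0, -89.4]
contact_force: [-0.2, -0.1, -2.9]
gripper_width: 0.0156
gripper_force: 39.9
```

Request:
send_rows:
  steps:
    - {"dp": [15, 0, 0], "roll": 0, "jaw": 5}
    - {"dp": [30, 0, 0], "roll": 0, "jaw": 5}
    - {"dp": [45, 0, 0], "roll": 0, "jaw": 5}
    - {"dp": [60, 0, 0], "roll": 0, "jaw": 5}
    - {"dp": [70, 0, 0], "roll": 0, "jaw": 5}

```text
time_s: 15.0
tcp_pos: [0.6587, 0.222, 0.0387]
eef_rot: [180.0, -0.0, -89.4]
contact_force: [-0.3, 0.4, -3.6]
gripper_width: 0.0157
gripper_force: 39.9
```

```bash
python3 - <<'E'
from h import *
go((.6624,.2066,.038),-89.35)
print(r.get_state()['contact_force'])
E
```

```text
at [0.6587 0.222  0.0387] [180.   -0.  -89.4] dp [15.4 -3.6  0.7] roll -0.001 j6 -34.0
[-0.27050382  0.41470648 -3.58448293]
```

Request:
send_rows:
  steps:
    - {"dp": [5, 0, 0], "roll": 0, "jaw": 5}
    - {"dp": [9, 0, 1], "roll": 0, "jaw": 5}
    - {"dp": [11, 0, 1], "roll": 0, "jaw": 5}
    - {"dp": [13, 0, 2], "roll": 0, "jaw": 5}
    - {"dp": [13, 0, 2], "roll": 0, "jaw": 5}

```text
time_s: 15.62
tcp_pos: [0.6594, 0.2111, 0.0372]
eef_rot: [-179.9, 0.0, -89.3]
contact_force: [-1.0, 2.1, 1.7]
gripper_width: 0.0157
gripper_force: 39.9
```

Request:
send_rows:
  steps:
    - {"dp": [1, 0, 0], "roll": 0, "jaw": 5}
    - {"dp": [2, 0, 0], "roll": 0, "jaw": 5}
    - {"dp": [2, 0, 0], "roll": 0, "jaw": 5}

```text
time_s: 16.0
tcp_pos: [0.6596, 0.2089, 0.0372]
eef_rot: [-179.9, 0.0, -89.3]
contact_force: [0.7, 4.3, 4.4]
gripper_width: 0.0157
gripper_force: 39.9
```

Request:
send_rows:
  steps:
    - {"dp": [0, -1, 0], "roll": 0, "jaw": 5}
    - {"dp": [0, -2, 0], "roll": 0, "jaw": 5}
    - {"dp": [0, -3, 0], "roll": 0, "jaw": 5}
    - {"dp": [0, -3, 0], "roll": 0, "jaw": 5}

```text
time_s: 16.5
tcp_pos: [0.661, 0.2082, 0.0371]
eef_rot: [179.9, -0.0, -89.4]
contact_force: [-5.0, 3.4, 9.8]
gripper_width: 0.0159
gripper_force: 39.9
```

Request:
send_rows:
  steps:
    - {"dp": [1, 0, 0], "roll": 0, "jaw": 5}
    - {"dp": [2, 0, 0], "roll": 0, "jaw": 5}
    - {"dp": [2, 0, 0], "roll": 0, "jaw": 5}

```text
time_s: 16.88
tcp_pos: [0.662, 0.2068, 0.0371]
eef_rot: [-180.0, 0.0, -89.4]
contact_force: [-2.0, 4.7, 7.2]
gripper_width: 0.016
gripper_force: 39.9
```

Request:
send_rows:
  steps:
    - {"dp": [0, -1, 0], "roll": 0, "jaw": 5}
    - {"dp": [0, -1, 0], "roll": 0, "jaw": 5}

```text
time_s: 17.12
tcp_pos: [0.6625, 0.2065, 0.0371]
eef_rot: [180.0, -0.0, -89.4]
contact_force: [-3.8, 4.1, 7.6]
gripper_width: 0.016
gripper_force: 39.9
```

```bash
python3 - <<'E'
from h import *
go((.6624,.2066,.038),-89.35)
print(r.get_state()['contact_force'])
c=cap('top','t4.png'); 
a=cv2.resize(c['image'][125:215,200:300],(600,540),interpolation=cv2.INTER_CUBIC)
cv2.imwrite('pics/t4c.png',a)
E
```

```text
at [0.6625 0.2065 0.0371] [180.   -0.  -89.4] dp [-0.1  0.1 -0.9] roll -0.0 j6 -33.0
[-3.78903544  4.14515015  7.62689811]
```

View pics/t4c.png

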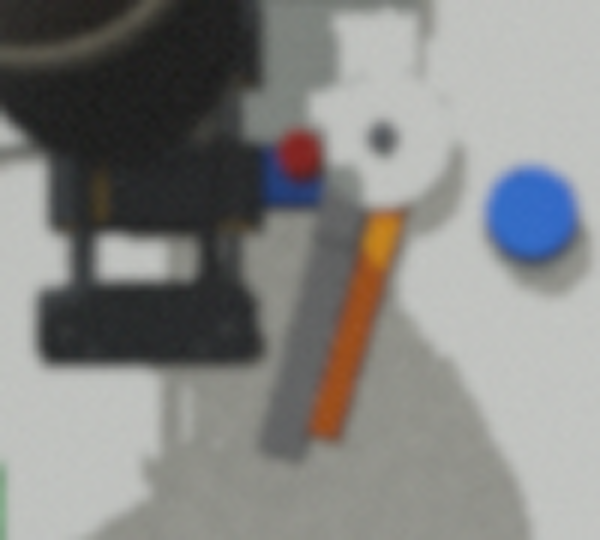

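Blade lies along the orange fence. I'll push a bit more to feel the stops and check the pivot position.

Request:
send_rows:
  steps:
    - {"dp": [1, -1, -1], "roll": 0, "jaw": 5}
    - {"dp": [2, -2, -1], "roll": 0, "jaw": 5}
    - {"dp": [3, -3, -1], "roll": 0, "jaw": 5}
    - {"dp": [3, -3, -1], "roll": 0, "jaw": 5}

```text
time_s: 17.68
tcp_pos: [0.663, 0.205, 0.0372]
eef_rot: [179.8, 0.1, -89.4]
contact_force: [-13.5, 12.9, 9.7]
gripper_width: 0.0158
gripper_force: 40.0
```

```bash
python3 - <<'E'
from h import *
c=cap('top'); g=cv2.cvtColor(c['image'],cv2.COLOR_BGR2GRAY); hsv=cv2.cvtColor(c['image'],cv2.COLOR_BGR2HSV)
go((.6624,.2066,.038),-89.35); print(r.get_state()['contact_force'])
w=np.clip(110-g[142:154,257:271].astype(float),0,None); ys,xs=np.mgrid[142:154,257:271]
p=((w*xs).sum()/w.sum(),(w*ys).sum()/w.sum()); print('pivot',p,ray(c,p,.0245))
m=cv2.inRange(hsv,(5,120,60),(20,255,255)); ys,xs=np.nonzero(m[150:205,240:275])
Q=np.array([ray(c,(x+240,y+150),.016)[:2] for x,y in zip(xs,ys)]); print('end',Q[Q[:,0].argmin()],Q.mean(0)); v=cv2.fitLine(np.float32(Q),2,0,.01,.01).ravel()[:2]; print('fence yaw',np.degrees(np.arctan2(v[1],v[0])))
m=((hsv[...,1]<40)&(g<118)).astype(np.uint8)
E
```

```text
at [0.663  0.205  0.0372] [ 1.798e+02  1.000e-01 -8.940e+01] dp [-1.6  0.6 -0.8] roll -0.0 j6 -32.0
[-12.97861844  13.15361221   8.87427911]
pivot (np.float64(263.9113924050633), np.float64(147.64556962025316)) [0.67519184 0.12898241 0.0245    ]
end [0.55935754 0.15053865] [0.60448598 0.14149979]
fence yaw -16.02436
```

Both stops are firm (13 N each), the pivot is within 2.3 mm of the corner, and the fence is unmoved. I'll relax, release and go for the lock.

Request:
send_rows:
  steps:
    - {"dp": [-1, 1, 0], "roll": 0, "jaw": 5}
    - {"dp": [-2, 2, 0], "roll": 0, "jaw": 5}
    - {"dp": [-2, 2, 0], "roll": 0, "jaw": 35}
    - {"dp": [-2, 2, 0], "roll": 0, "jaw": 35}
    - {"dp": [-2, 2, 0], "roll": 0, "jaw": 35}

```text
time_s: 18.35
tcp_pos: [0.6639, 0.2049, 0.0372]
eef_rot: [180.0, -0.0, -89.4]
contact_force: [0.7, -0.7, -0.1]
gripper_width: 0.0302
gripper_force: 0.0
```

Request:
send_rows:
  steps:
    - {"dp": [0, 0, -20], "roll": 0, "jaw": 35}
    - {"dp": [0, 0, -45], "roll": 0, "jaw": 35}
    - {"dp": [25, 0, -45], "roll": 0, "jaw": 0}
    - {"dp": [48, 0, -45], "roll": 0, "jaw": 0}
    - {"dp": [48, 0, -45], "roll": 0, "jaw": 0}

```text
time_s: 18.98
tcp_pos: [0.6639, 0.1546, 0.0823]
eef_rot: [179.9, -0.0, -89.5]
contact_force: [0.3, 0.1, -0.1]
gripper_width: 0.006
gripper_force: 0.0
```

Request:
send_rows:
  steps:
    - {"dp": [0, 0, 0], "roll": 0, "jaw": 0}
    - {"dp": [0, 0, 0], "roll": 0, "jaw": 0}

```text
time_s: 19.23
tcp_pos: [0.6644, 0.1575, 0.0822]
eef_rot: [180.0, -0.0, -89.4]
contact_force: [-0.1, -0.3, 0.3]
gripper_width: 0.0003
gripper_force: 0.0
```

```bash
python3 - <<'E'
from h import *
go((.6625,.1572,.067),-89.35)
c=cap('top','t5.png'); g=cv2.cvtColor(c['image'],cv2.COLOR_BGR2GRAY)
w=np.clip(110-g[142:154,257:271].astype(float),0,None); ys,xs=np.mgrid[142:154,257:271]
p=((w*xs).sum()/w.sum(),(w*ys).sum()/w.sum()); print('pivot',p,ray(c,p,.0245))
E
```

```text
at [0.6644 0.1575 0.0822] [180.   -0.  -89.4] dp [ 0.3  1.9 15.2] roll -0.0 j6 -29.0
pivot (np.float64(260.4661287611363), np.float64(147.29668851907883)) [0.67603061 0.13708077 0.0245    ]
```

Request:
send_rows:
  steps:
    - {"dp": [0, 1, 8], "roll": 0, "jaw": 0}
    - {"dp": [0, 1, 14], "roll": 0, "jaw": 0}
    - {"dp": [0, 1, 15], "roll": 0, "jaw": 0}
    - {"dp": [0, 1, 16], "roll": 0, "jaw": 0}
    - {"dp": [0, 1, 17], "roll": 0, "jaw": 0}

```text
time_s: 19.9
tcp_pos: [0.6636, 0.1577, 0.066]
eef_rot: [-180.0, 0.0, -89.4]
contact_force: [-1.7, 0.8, 4.4]
gripper_width: 0.0007
gripper_force: 2.1
```

Request:
send_rows:
  steps:
    - {"dp": [0, 0, 1], "roll": 0, "jaw": 0}
    - {"dp": [0, 0, 2], "roll": 0, "jaw": 0}
    - {"dp": [0, 0, 3], "roll": 0, "jaw": 0}

```text
time_s: 20.27
tcp_pos: [0.6635, 0.1576, 0.0627]
eef_rot: [-180.0, 0.0, -89.4]
contact_force: [-2.1, 2.0, 4.6]
gripper_width: 0.0006
gripper_force: 2.3
```

Request:
send_rows:
  steps:
    - {"dp": [0, 0, 1], "roll": 0, "jaw": 0}
    - {"dp": [0, 0, 2], "roll": 0, "jaw": 0}
    - {"dp": [0, 0, 3], "roll": 0, "jaw": 0}
    - {"dp": [0, 0, 4], "roll": 0, "jaw": 0}

```text
time_s: 20.78
tcp_pos: [0.6637, 0.1578, 0.0591]
eef_rot: [-180.0, 0.0, -89.4]
contact_force: [-4.5, 3.5, 11.8]
gripper_width: 0.0005
gripper_force: 6.3
```

Request:
send_rows:
  steps:
    - {"dp": [0, 0, 1], "roll": 0, "jaw": 0}
    - {"dp": [0, 0, 1], "roll": 0, "jaw": 0}
    - {"dp": [0, 0, 1], "roll": 0, "jaw": 0}

```text
time_s: 21.15
tcp_pos: [0.6638, 0.1579, 0.059]
eef_rot: [-179.9, 0.0, -89.3]
contact_force: [-5.2, 3.1, 13.1]
gripper_width: 0.0004
gripper_force: 6.6
```

The lock stopped at TCP 0.059, which is exactly the home height of 45 + 14 mm. Re-grasping the rib.

Request:
send_rows:
  steps:
    - {"dp": [0, 0, 0], "roll": 0, "jaw": 0}
    - {"dp": [0, 0, -10], "roll": 0, "jaw": 0}
    - {"dp": [0, 0, -25], "roll": 0, "jaw": 40}
    - {"dp": [-25, 0, -25], "roll": 0, "jaw": 40}
    - {"dp": [-48, 0, -25], "roll": 0, "jaw": 40}

```text
time_s: 21.78
tcp_pos: [0.663, 0.2067, 0.0828]
eef_rot: [-180.0, 0.0, -89.4]
contact_force: [-0.3, 0.8, -0.3]
gripper_width: 0.0248
gripper_force: 0.0
```

Request:
send_rows:
  steps:
    - {"dp": [0, 0, 0], "roll": 0, "jaw": 40}
    - {"dp": [0, 0, 25], "roll": 0, "jaw": 40}
    - {"dp": [0, 0, 43], "roll": 0, "jaw": 40}
    - {"dp": [0, 0, 45], "roll": 0, "jaw": 40}
    - {"dp": [0, 0, 45], "roll": 0, "jaw": 15}

```text
time_s: 22.4
tcp_pos: [0.6631, 0.2054, 0.0376]
eef_rot: [180.0, -0.0, -89.4]
contact_force: [1.0, 0.4, 0.1]
gripper_width: 0.0291
gripper_force: 0.0
```

```bash
python3 - <<'E'
from h import *
go((.6630,.205,.0375),-89.35)
E
```

```text
at [0.6631 0.2054 0.0376] [180.   -0.  -89.4] dp [0.4 0.1 0.1] roll -0.0 j6 -33.0
```

Request:
send_rows:
  steps:
    - {"dp": [0, 0, 0], "roll": 0, "jaw": 5}
    - {"dp": [0, 0, 0], "roll": 0, "jaw": 5}
    - {"dp": [0, 0, 0], "roll": 0, "jaw": 5}
    - {"dp": [-4, 4, -2], "roll": 0, "jaw": 5}
    - {"dp": [-8, 8, -6], "roll": 0, "jaw": 5}
  newtons: 50

```text
time_s: 23.02
tcp_pos: [0.6543, 0.2134, 0.0431]
eef_rot: [180.0, -0.0, -89.4]
contact_force: [-0.0, -0.3, -2.8]
gripper_width: 0.0157
gripper_force: 50.0
```

Request:
send_rows:
  steps:
    - {"dp": [-4, 0, -30], "roll": 0, "jaw": 5}
    - {"dp": [-4, 0, -66], "roll": 0, "jaw": 5}
    - {"dp": [-4, 0, -66], "roll": 0, "jaw": 5}

```text
time_s: 23.4
tcp_pos: [0.6565, 0.2187, 0.1131]
eef_rot: [-179.7, 0.2, -89.3]
contact_force: [-0.4, 1.4, -3.8]
gripper_width: 0.0161
gripper_force: 50.0
```

```bash
python3 - <<'E'
from h import *
go((.6664,-.0602,.108),-89.4)
c=cap('top','t6.png');s=cap('side','s6.png')
a=cv2.resize(c['image'][120:220,200:320],(480,400));b=cv2.resize(s['image'][150:290,300:420],(320,400*320//343))
b=cv2.resize(b,(320,400)); cv2.imwrite('pics/c6.png',np.hstack([a,b]))
E
```

```text
at [0.6565 0.2187 0.1131] [-179.7    0.2  -89.3] dp [279.   -6.6   5.1] roll 0.001 j6 -34.0
```

View pics/c6.png

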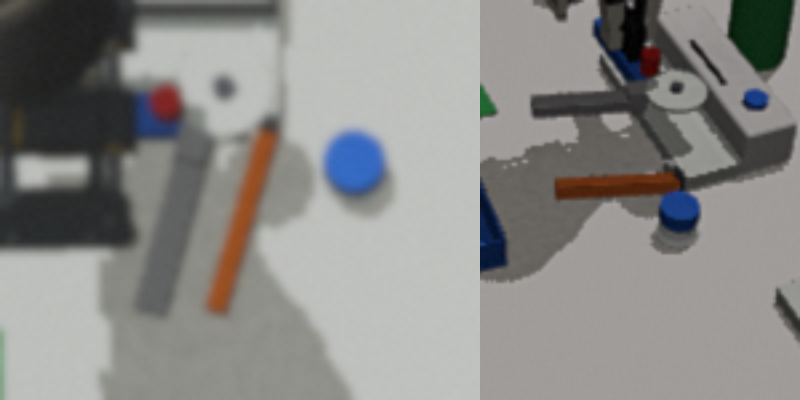

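The locked blade stays parallel to the left fence, the lock is down and the pot is untouched. Transferring at height.

Request:
send_rows:
  steps:
    - {"dp": [45, -1, 0], "roll": 0, "jaw": 5}
    - {"dp": [95, -3, 0], "roll": 0, "jaw": 5}
    - {"dp": [145, -4, 0], "roll": 0, "jaw": 5}
    - {"dp": [195, -5, 0], "roll": 0, "jaw": 5}
    - {"dp": [240, -7, 0], "roll": 0, "jaw": 5}

```text
time_s: 24.12
tcp_pos: [0.6631, -0.0243, 0.1077]
eef_rot: [179.8, -0.0, -89.4]
contact_force: [1.4, -0.3, -3.3]
gripper_width: 0.0159
gripper_force: 50.0
```

Request:
send_rows:
  steps:
    - {"dp": [25, 0, 0], "roll": 0, "jaw": 5}
    - {"dp": [38, 0, 0], "roll": 0, "jaw": 5}
    - {"dp": [38, 0, 0], "roll": 0, "jaw": 5}
    - {"dp": [38, 0, 0], "roll": 0, "jaw": 5}

```text
time_s: 24.62
tcp_pos: [0.6647, -0.0597, 0.1091]
eef_rot: [180.0, 0.0, -89.3]
contact_force: [-0.5, 0.8, -3.3]
gripper_width: 0.0161
gripper_force: 50.0
```

```bash
python3 - <<'E'
from h import *
go((.6704,-.0602,.038),-89.4)
c=cap('top','t7.png'); cv2.imwrite('pics/t7c.png',cv2.resize(c['image'][80:220,290:450],(640,560)))
E
```

```text
at [ 0.6647 -0.0597  0.1091] [180.    0.  -89.3] dp [ 0.6 -5.7 71.1] roll 0.001 j6 -11.0
```

View pics/t7c.png

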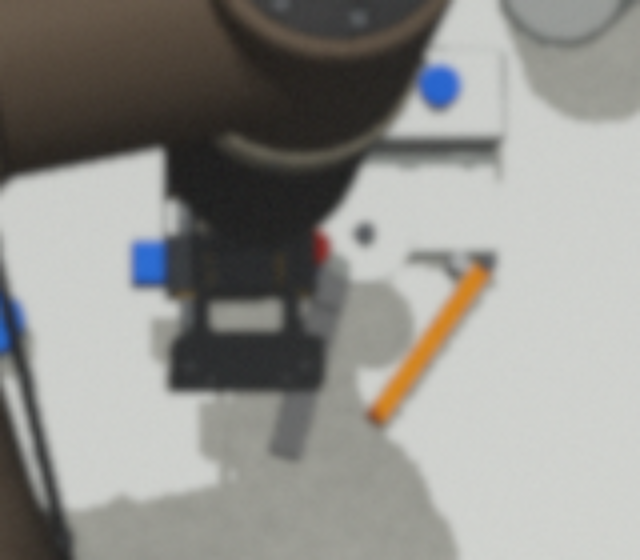

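Gauge is held square, blade clear of the right fence. Lowering, then sliding in.

Request:
send_rows:
  steps:
    - {"dp": [0, -2, 30], "roll": 0, "jaw": 5}
    - {"dp": [0, -4, 55], "roll": 0, "jaw": 5}
    - {"dp": [0, -6, 66], "roll": 0, "jaw": 5}
    - {"dp": [0, -6, 70], "roll": 0, "jaw": 5}
    - {"dp": [0, -6, 70], "roll": 0, "jaw": 5}

```text
time_s: 25.3
tcp_pos: [0.6713, -0.0602, 0.0401]
eef_rot: [-180.0, -0.0, -89.3]
contact_force: [-0.0, -1.2, -2.4]
gripper_width: 0.0158
gripper_force: 50.0
```

Request:
send_rows:
  steps:
    - {"dp": [14, 0, 0], "roll": 0, "jaw": 5}
    - {"dp": [28, 0, 0], "roll": 0, "jaw": 5}
    - {"dp": [42, 0, 0], "roll": 0, "jaw": 5}
    - {"dp": [56, 0, 0], "roll": 0, "jaw": 5}
    - {"dp": [68, 0, 0], "roll": 0, "jaw": 5}

```text
time_s: 25.92
tcp_pos: [0.6715, -0.1297, 0.0395]
eef_rot: [180.0, 0.0, -89.4]
contact_force: [-0.1, -0.0, -2.2]
gripper_width: 0.0155
gripper_force: 50.0
```

Request:
send_rows:
  steps:
    - {"dp": [5, 0, 1], "roll": 0, "jaw": 5}
    - {"dp": [8, 0, 1], "roll": 0, "jaw": 5}
    - {"dp": [11, -1, 2], "roll": 0, "jaw": 5}
    - {"dp": [13, -2, 2], "roll": 0, "jaw": 5}
    - {"dp": [13, -3, 2], "roll": 0, "jaw": 5}

```text
time_s: 26.55
tcp_pos: [0.6746, -0.1411, 0.0384]
eef_rot: [180.0, -0.0, -89.3]
contact_force: [-5.2, 3.8, 9.3]
gripper_width: 0.0158
gripper_force: 50.0
```

```bash
python3 - <<'E'
from h import *
go((.6764,-.1402,.0372),-89.4); print(r.get_state()['contact_force'])
E
```

```text
at [ 0.6746 -0.1411  0.0384] [180.   -0.  -89.3] dp [-0.9 -1.9  1.2] roll 0.001 j6 -4.0
[-5.24945264  3.8027693   9.34528778]
```

Request:
send_rows:
  steps:
    - {"dp": [1, -1, -1], "roll": 0, "jaw": 5}
    - {"dp": [2, -2, -1], "roll": 0, "jaw": 5}
    - {"dp": [2, -2, -1], "roll": 0, "jaw": 5}

```text
time_s: 26.92
tcp_pos: [0.6764, -0.143, 0.0384]
eef_rot: [179.9, 0.0, -89.4]
contact_force: [-2.3, 3.8, 2.5]
gripper_width: 0.0155
gripper_force: 50.0
```

Request:
send_rows:
  steps:
    - {"dp": [1, -1, 0], "roll": 0, "jaw": 5}
    - {"dp": [2, -2, 0], "roll": 0, "jaw": 5}
    - {"dp": [2, -2, 0], "roll": 0, "jaw": 5}

```text
time_s: 27.3
tcp_pos: [0.6765, -0.1433, 0.0385]
eef_rot: [179.8, 0.1, -89.4]
contact_force: [-10.2, 13.2, 10.2]
gripper_width: 0.0158
gripper_force: 50.0
```

```bash
cat > m.py <<'E'
from h import *
def fence(c,roi):
    hsv=cv2.cvtColor(c['image'],cv2.COLOR_BGR2HSV); x0,y0,x1,y1=roi
    ys,xs=np.nonzero(cv2.inRange(hsv,(5,120,60),(20,255,255))[y0:y1,x0:x1])
    Q=np.array([ray(c,(x+x0,y+y0),.016)[:2] for x,y in zip(xs,ys)]); v=cv2.fitLine(np.float32(Q),2,0,.01,.01).ravel()[:2]
    return np.degrees(np.arctan2(v[1],v[0])).round(2),Q.mean(0).round(4),len(Q)
E
python3 - <<'E'
from m import *
go((.6764,-.1402,.0372),-89.4); print(r.get_state()['contact_force'])
c=cap('top','t8.png'); print(fence(c,(240,130,280,205)),fence(c,(375,130,420,200)))
cv2.imwrite('pics/t8c.png',cv2.resize(c['image'][110:210,330:450],(720,600)))
E
```

```text
at [ 0.6765 -0.1433  0.0385] [ 1.798e+02  1.000e-01 -8.940e+01] dp [-3.1  0.1  1.3] roll 0.0 j6 -3.0
[-10.16105133  13.16232448  10.18536642]
(np.float32(-16.2), array([0.602 , 0.1413]), 176) (np.float32(-16.59), array([ 0.6182, -0.204 ]), 140)
```

View pics/t8c.png

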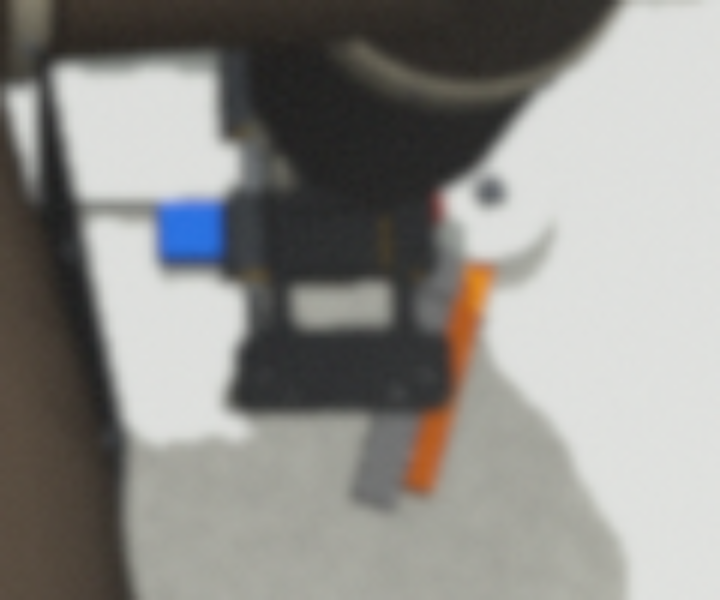

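Home and firm in the right corner. The right fence reads -16.6° against -16.2° for the left. Retreating away from the fence, then up and back to the mat.

Request:
send_rows:
  steps:
    - {"dp": [0, 0, 0], "roll": 0, "jaw": 5}
    - {"dp": [-2, 1, -1], "roll": 0, "jaw": 5}
    - {"dp": [-10, 4, -3], "roll": 0, "jaw": 5}
    - {"dp": [-22, 6, -5], "roll": 0, "jaw": 5}
    - {"dp": [-35, 8, -10], "roll": 0, "jaw": 5}

```text
time_s: 27.98
tcp_pos: [0.6703, -0.1096, 0.0486]
eef_rot: [180.0, -0.0, -89.4]
contact_force: [-0.1, 0.1, -2.5]
gripper_width: 0.0155
gripper_force: 50.0
```

Request:
send_rows:
  steps:
    - {"dp": [-5, 0, -35], "roll": 0, "jaw": 5}
    - {"dp": [-10, 5, -65], "roll": 0, "jaw": 5}
    - {"dp": [-55, 20, -65], "roll": 0, "jaw": 5}
    - {"dp": [-105, 35, -65], "roll": 0, "jaw": 5}
    - {"dp": [-155, 50, -65], "roll": 0, "jaw": 5}

```text
time_s: 28.6
tcp_pos: [0.6182, 0.046, 0.1143]
eef_rot: [-179.9, 0.0, -89.4]
contact_force: [0.5, 0.4, -2.3]
gripper_width: 0.0159
gripper_force: 50.0
```

Request:
send_rows:
  steps:
    - {"dp": [-45, 16, 0], "roll": 0, "jaw": 5}
    - {"dp": [-95, 34, 0], "roll": 0, "jaw": 5}
    - {"dp": [-145, 52, 0], "roll": 0, "jaw": 5}
    - {"dp": [-195, 70, 0], "roll": 0, "jaw": 5}
    - {"dp": [-240, 86, 0], "roll": 0, "jaw": 5}

```text
time_s: 29.22
tcp_pos: [0.529, 0.2856, 0.1143]
eef_rot: [-179.9, 0.1, -89.3]
contact_force: [0.3, -0.3, -3.6]
gripper_width: 0.0158
gripper_force: 50.0
```

Request:
send_rows:
  steps:
    - {"dp": [-45, 14, 0], "roll": 0, "jaw": 5}
    - {"dp": [-85, 26, 0], "roll": 0, "jaw": 5}
    - {"dp": [-110, 34, 0], "roll": 0, "jaw": 5}
    - {"dp": [-110, 34, 0], "roll": 0, "jaw": 5}
    - {"dp": [-110, 34, 0], "roll": 0, "jaw": 5}

```text
time_s: 29.85
tcp_pos: [0.4946, 0.3923, 0.1136]
eef_rot: [180.0, -0.0, -89.4]
contact_force: [0.8, -0.1, -2.5]
gripper_width: 0.0156
gripper_force: 50.0
```

```bash
python3 - <<'E'
from m import *
go((.489,.42,.0415),-89.4)
c=cap('top','t9.png'); print(fence(c,(240,130,280,205)),fence(c,(375,130,420,200)))
E
```

```text
at [0.4946 0.3923 0.1136] [180.   -0.  -89.4] dp [-27.8   5.3  72.1] roll 0.001 j6 -55.0
(np.float32(-16.15), array([0.6123, 0.1385]), 217) (np.float32(-16.25), array([ 0.6263, -0.2063]), 212)
```

Fences agree to 0.1°. Setting the gauge down.

Request:
send_rows:
  steps:
    - {"dp": [-28, 5, 20], "roll": 0, "jaw": 5}
    - {"dp": [-28, 5, 50], "roll": 0, "jaw": 5}
    - {"dp": [-28, 5, 66], "roll": 0, "jaw": 5}
    - {"dp": [-28, 5, 71], "roll": 0, "jaw": 5}
    - {"dp": [-28, 5, 73], "roll": 0, "jaw": 5}

```text
time_s: 30.52
tcp_pos: [0.4901, 0.4204, 0.0411]
eef_rot: [-180.0, 0.0, -89.4]
contact_force: [0.1, 0.9, -3.1]
gripper_width: 0.0159
gripper_force: 50.0
```

Request:
send_rows:
  steps:
    - {"dp": [0, 0, 0], "roll": 0, "jaw": 5}
    - {"dp": [0, 0, 0], "roll": 0, "jaw": 45}
    - {"dp": [0, 0, 0], "roll": 0, "jaw": 45}
    - {"dp": [0, 0, 0], "roll": 0, "jaw": 45}
    - {"dp": [0, 0, -20], "roll": 0, "jaw": 45}

```text
time_s: 31.15
tcp_pos: [0.4889, 0.4197, 0.0595]
eef_rot: [179.9, -0.1, -89.4]
contact_force: [0.2, 0.3, 0.5]
gripper_width: 0.0391
gripper_force: 0.0
```

Request:
send_rows:
  steps:
    - {"dp": [0, 0, -60], "roll": 0, "jaw": 45}
    - {"dp": [0, 0, -120], "roll": 0, "jaw": 45}
    - {"dp": [-50, 0, -150], "roll": 0, "jaw": 45}
    - {"dp": [-100, 20, -150], "roll": 0, "jaw": 45}
    - {"dp": [-150, 50, -150], "roll": 0, "jaw": 45}

```text
time_s: 31.78
tcp_pos: [0.4379, 0.5713, 0.2114]
eef_rot: [-180.0, 0.1, -89.5]
contact_force: [0.6, 0.6, -1.3]
gripper_width: 0.0393
gripper_force: 0.0
```

Request:
send_rows:
  steps:
    - {"dp": [-50, 40, 0], "roll": 0, "jaw": 45}
    - {"dp": [-50, 40, 0], "roll": 0, "jaw": 45}
    - {"dp": [-50, 40, 0], "roll": 0, "jaw": 45}

```text
time_s: 32.15
tcp_pos: [0.3969, 0.6197, 0.2103]
eef_rot: [180.0, -0.0, -89.3]
contact_force: [0.4, -0.8, 0.2]
gripper_width: 0.0393
gripper_force: 0.0
```

```bash
python3 - <<'E'
from m import *
c=cap('top','t10.png'); s=cap('side','s10.png'); print(fence(c,(240,130,280,205)),fence(c,(375,130,420,200)),r.get_state()['time_s'])
cv2.imwrite('pics/c10.png',np.vstack([cv2.resize(c['image'][120:310,90:540],(640,270)),cv2.resize(s['image'][130:480,150:520],(640,330))[:330]]))
E
```

```text
(np.float32(-16.23), array([0.6123, 0.1385]), 217) (np.float32(-16.32), array([ 0.6261, -0.2062]), 213) 32.25
```

View pics/c10.png

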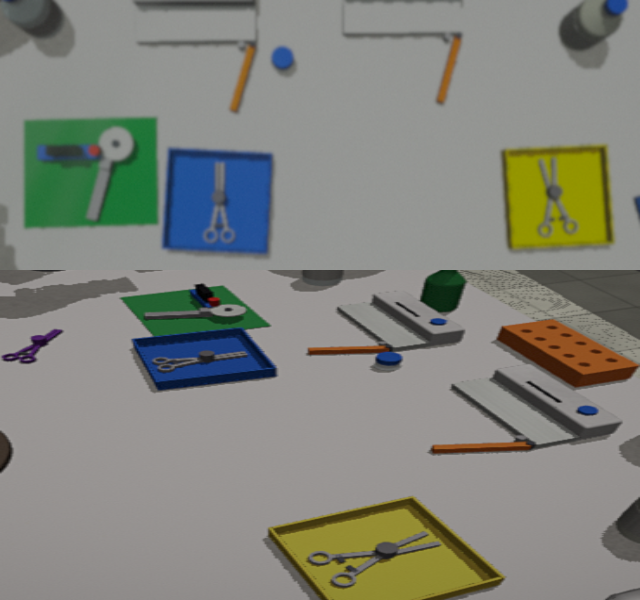

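All in place: gauge on the mat, shut clamp in blue, open clamp in yellow, fences parallel, pot and purple clamp untouched.

```bash
python3 -c "
from plant import r
print(r.close_job())"
```

```text
the job is handed in; nothing more can be done
None
```

The job is handed in, with no verdict returned: the shut clamp is in the blue tray, the open one in the yellow, the right fence is within about 0.1° of the left in the final image, and the locked gauge is back on its mat.

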